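# Turn the parts carousel to bring the dome camera to the front

## Task

On the technician's desk stands a round parts carousel with upright finger posts along its rim. With the closed fingertips, gently and slowly push the posts sideways to turn it until the dome camera (white disc foot with a dark round dome) stands right behind the upright black pointer that stands just outside the tray, on the line from the pointer to the middle, then let go and leave it there. Do not pinch the posts, and do not touch, lift or tip any of the things standing on the carousel or the mouse on the desk.

Things in the scene. Friction and masses are not known exactly. Their poses are not given: they have to be found in the camera images.
- carousel: Fixed foot of the carousel, a black disc on the desk, mostly hidden under the tray. Origin: on the turning axis, at desk level. Its own -x axis points to the pointer. The carousel must be pushed with less than 32 N (meet a post at about 0.1 m/s or slower) and turned slower than 4 rad/s.
- pointer (a point): Tip of the pointer, a thin black upright blade with a peaked top (30 mm wide, 6 mm thick, tip 75 mm above the desk), 200 mm from the turning axis and so 50 mm outside the tray's edge, on the end of a flat black tongue that sticks out from under the tray. It is fixed to the foot and does not turn.
- front_spot (a point): The spot on the tray's top face (40 mm above the desk) that lies behind the pointer: 80 mm from the turning axis towards the pointer. It is fixed to the foot and does not turn with the tray. The dome camera's centre belongs here.
- tray: The grey round tray that turns on the foot, both ways, more than a full turn. Origin on the axis, at desk level; its orientation turns with it. 300 mm in diameter, top face 40 mm above the desk, four low ribs (10 mm) and a small hub. One thing stands in each quarter, about 80 mm from the axis, up to 56 mm tall. Steady friction: about 2 N at a post moves it; it hardly coasts and stays where it is left.
- post (a point): One of eight equal upright round aluminium finger posts on the tray's rim, at half its height (60 mm above the desk); it turns with the tray. Each is 14 mm in diameter and stands from 40 to 80 mm above the desk. They are evenly spaced, 45 degrees apart, on a circle of radius 140 mm about the axis.
- dome_camera: Small surveillance camera: white disc foot 60 mm in diameter and 18 mm high with a dark round dome 48 mm in diameter on it, 43 mm tall in all, standing loose in one of the four quarters of the tray. Origin: centre of its underside.
- box_camera: White box-shaped camera 50 x 30 x 30 mm with a short dark lens, on a thin stalk with a round foot 44 mm in diameter, 52 mm tall, loose in another quarter. Origin: centre of its underside. Not to be touched.
- jar: Glass jar with a metal cap, 46 mm in diameter and 55 mm tall, loose in another quarter. Origin: centre of its underside. Not to be touched.
- adaptor: Black power adaptor block 50 x 36 x 30 mm with two metal blades upwards (42 mm tall in all), loose in another quarter. Origin: centre of its underside. Not to be touched.
- mouse: Black computer mouse 105 x 60 x 33 mm lying loose on the desk to the robot's left of the carousel. Origin: centre of its underside. Not to be touched.
Not all that is in view belongs to the job. What is shaped like the dome_camera but pink is not meant.

How it is judged:
At the end, for the whole second after the job is handed in: The dome camera's centre is within 14 mm (horizontally) of the spot behind the pointer, the tray is at rest, all four things stand upright on the tray in their quarters (60 to 100 mm from the axis), and the mouse lies where it was (within 15 mm) (horizontal distance between dome_camera and front_spot below 0.014 m and angular speed of tray below 0.02 rad/s and angle between each of dome_camera, box_camera, jar, adaptor's own z axis and vertical below 0.12 rad and height (world z) of dome_camera between 0.035 and 0.046 m and horizontal distance between dome_camera and carousel between 0.06 and 0.1 m and height (world z) of box_camera between 0.035 and 0.046 m and horizontal distance between box_camera and carousel between 0.06 and 0.1 m and height (world z) of jar between 0.035 and 0.046 m and horizontal distance between jar and carousel between 0.06 and 0.1 m and height (world z) of adaptor between 0.035 and 0.046 m and horizontal distance between adaptor and carousel between 0.06 and 0.1 m and distance of mouse from where it was at the start of the episode below 0.015 m); the robot touches nothing.
It fails at once if the robot touches a thing standing on the carousel (contact force between any of the arm, the fingers and dome_camera above 0.5 N or contact force between any of the arm, the fingers and box_camera above 0.5 N or contact force between any of the arm, the fingers and jar above 0.5 N or contact force between any of the arm, the fingers and adaptor above 0.5 N).
It fails at once if the robot touches the mouse (contact force between any of the arm, the fingers and mouse above 0.5 N).
It fails at once if a thing standing on the carousel is lifted or tipped over (height (world z) of any of dome_camera, box_camera, jar, adaptor above 0.05 m or angle between any of dome_camera, box_camera, jar, adaptor's own z axis and vertical above 0.3 rad).
It fails at once if the carousel is pinched, or pushed harder than 32 N (contact force between the fingers and tray above 32 N).
It fails at once if the carousel is spun fast (above 4 rad/s) (angular speed of tray above 4 rad/s).
It also fails if it takes over 64 s, if anything falls off the work surface, if the arm or the gripper's body presses on something with over 40 N, if the wrist force passes 120 N, or if a joint passes its speed limit or range.

## Robot

A 7-joint arm with a two-finger parallel gripper is mounted at the origin on the work surface. World frame = base frame: x ahead of the robot, y to its left, z up, the work surface at z = 0. Lengths are in m, angles in rad, forces in N, time in s.
With the tool pointing down it reaches from about 0.4 to 0.85 m from the base axis. Payload 4.5 kg.
Tool frame: the origin (TCP) lies at the very end of the fingers, on their centre line; the grasp point (between the pads) lies 19 mm behind it (r.grip_depth is the distance from the TCP to the grasp point, in m); z points along the fingers, x is the direction in which the jaws open and shut, and the axes are right-handed (so a half turn about z gives the same grasp; the last joint's range is limited). The gripper opens to 88 mm and grips with 3 to 60 N. Pads are 18 mm wide; open, the fingers measure 123 mm over their backs; the gripper's body (75 mm by 187 mm) begins 45 mm behind the grasp point.
Start: joints at [1.164, 0.689, -0.195, 1.565, 0.157, 0.902, -0.215], TCP at [0.267, -0.565, 0.239] pointing down, gripper open.
Joint ranges: [-3.01, 3.01], [-0.46, 2.08], [-1.47, 1.51], [0.13, 2.56], [-1, 4.14], [0.04, 2.09], [-2.66, 2.66]. Speed limits (rad/s): [2.57, 2.57, 3.14, 3.14, 3.14, 3.14, 3.14].

## Interface

Orientations are given as a unit quaternion [x, y, z, w].
In Python, from plant import r gives the robot as it stands. The module is installed in compiled form; this text tells all that it offers.
- The arm moves only by the shell command python3 -m jog 'ROWS' [FORCE]. ROWS is JSON, a list of rows, each a list of 5 numbers: the shift along the tool's x, y, z in units of 1 m (1.0 is 1 m), then the turn about the tool's z in units of 360 degrees (1.0 is 360 degrees), then the closure, from 0 (fully open) to 1 (shut). In form: [[dx, dy, dz, yaw, fingers], ...]. A call has 1 to 20 rows; each row shifts and turns the commanded pose from where the row before left it, along the tool's axes as they then stand; what a row does not reach is not made up. A row lasts 1/10 s, in which the tool goes at most 50 mm and 8.59 degrees, less where a joint would pass 70% of its speed; a pose out of reach is approached as far as the arm can. A call with a number of a shift or a turn outside -1 to 1 is refused whole. A call with a gripper value outside its range is refused whole. The fingers move at their own pace and stop on an object; FORCE is the grip in N (left out, the last holds). Time passes only in rows, so rows that do not move let the fingers close. It gives the time, the measured TCP pose, the force and the opening at its end, in the units of the state.
- r.get_state(): the state, without advancing time (a new reading comes with each control period).
- r.snapshot(name): name is "side" or "top"; returns the picture (384x512x3 uint8, red, green, blue); there is no depth.
- r.get_calibration(name): a dict with "mtx" (3x3 intrinsics, pixels), "R" (3x3) and "t" (3): a world point X has camera coordinates R X + t. Camera axes: x right, y down, z forward; pixel columns grow to the right and rows downward; lengths in m; the calibration is good to about 2 mm. A picture is of the moment at which its call begins. get_calibration takes no time and is no camera call.
- r.finish_job(): hands the job in, once; it reports no verdict.
Trained networks look in the newest picture that a camera, given by its name, has taken for a name from the list of things; names that differ only in an ending like _2 or _b are one class to them, and where a whole thing is asked for, a point or a joint stands for the part that bears it (a point fixed in the world has none). Each returns a list of dicts, best first, with "score" (0 to 1); they miss things now and then, are a little off and sometimes report something else, mostly with a low value. They report only what shows in the picture. A call takes as long as a camera call. They do not tell look-alikes from the thing itself.
- r.cut_out(thing, camera): "pixels" (384x512 bool, what is visible of it) and "rect" ([left, top, right, bottom] in pixels, round what is visible of it).
The state is a dict: "clock": time; "q": joint angles; "qd": joint speeds; "joint_torque": joint torques, N m; "tool_pos": TCP position; "eef_rot": TCP orientation; "contact_force": force on the tool from outside, world axes, zero at the start; "moment": the same for the moment, N m; "opening": opening from 0.0 (shut) to 1.0 (fully open).
Only numpy, scipy, OpenCV 4.12 (cv2) and the standard library are available. Lean on these libraries where they do the work, as an engineer would, in place of code of your own. Each camera call takes 0.05 s, during which the arm holds its last target.

## Working session

There is one attempt and no reset: what is moved stays moved. The work goes in short steps, Python scripts to look and compute and a shell command to move; the robot and the scene stay as the last step left them, time stands still between calls to the robot, and variables do not carry over. Pictures are saved under pics/ and viewed, and the job is handed in when it is done.

```bash
mkdir -p pics
cat > h.py <<'E'
import numpy as np, cv2
from plant import r
def snap(cam,name):
    im=r.snapshot(cam); cv2.imwrite('pics/'+name,im[:,:,::-1]); return im
def ray(cam,u,v,z):
    c=r.get_calibration(cam);K=np.array(c['mtx']);R=np.array(c['R']);t=np.array(c['t'])
    d=R.T@np.linalg.inv(K)@np.array([u,v,1.]);o=-R.T@t
    return o+d*(z-o[2])/d[2]
def proj(cam,X):
    c=r.get_calibration(cam);p=np.array(c['mtx'])@(np.array(c['R'])@np.array(X)+np.array(c['t']));return p[:2]/p[2]
E
python3 - <<'E'
from h import *
for c in('top','side'):
    snap(c,c+'0.png')
    for n in('carousel','tray','pointer','post','dome_camera','box_camera','jar','adaptor','mouse'):
        try:
            for d in r.cut_out(n,c)[:4]:
                ys,xs=np.where(d['pixels']);print(c,n,round(d['score'],2),d['rect'],xs.mean().round(1),ys.mean().round(1))
        except Exception as e: print(c,n,e)
s=r.get_state();print(s['clock'],s['tool_pos'],s['eef_rot'])
for c in('top','side'):
    k=r.get_calibration(c);print(-np.array(k['R']).T@k['t'])
E
```

```text
top carousel 0.74 [285.3, 248.2, 304.2, 266.5] 293.7 256.0
top tray 0.94 [231.6, 129.1, 347.6, 243.0] 290.1 185.8
top pointer 0.81 [287.8, 245.0, 303.9, 267.9] 293.8 256.7
top post 0.82 [229.9, 126.2, 350.5, 244.0] 289.8 185.6
top dome_camera 0.69 [388.1, 172.6, 413.2, 193.5] 401.3 185.1
top dome_camera 0.55 [303.2, 145.1, 325.8, 176.0] 313.2 161.5
top box_camera 0.62 [284.6, 239.8, 303.1, 265.9] 293.7 255.9
top box_camera 0.6 [307.0, 190.3, 325.7, 217.7] 314.4 205.1
top jar 0.54 [261.8, 145.0, 279.1, 171.1] 270.4 156.4
top jar 0.31 [230.1, 124.7, 349.1, 248.1] 289.9 185.8
top adaptor 0.89 [255.5, 193.8, 276.9, 212.1] 267.5 202.5
top mouse 0.63 [110.1, 161.9, 153.6, 208.8] 130.2 185.9
side carousel 0.51 [297.7, 196.3, 319.7, 218.9] 311.2 211.4
side tray 0.73 [217.8, 169.0, 304.9, 224.2] 260.0 198.4
side tray 0.72 [228.8, 177.5, 243.6, 195.2] 237.1 185.9
side pointer 0.55 [300.4, 198.7, 323.9, 221.0] 312.2 210.8
side post 0.64 [214.5, 164.0, 304.2, 221.0] 260.3 198.8
side dome_camera 0.71 [244.6, 170.5, 265.4, 183.9] 255.0 177.3
side dome_camera 0.55 [286.9, 160.9, 301.2, 175.3] 294.2 166.1
side box_camera 0.74 [276.6, 175.2, 293.9, 192.9] 284.0 182.3
side jar 0.43 [216.2, 162.3, 302.8, 218.1] 260.2 197.9
side adaptor 0.69 [254.9, 190.6, 275.7, 210.3] 265.6 199.3
side mouse 0.91 [167.3, 246.8, 198.3, 290.2] 182.9 268.3
1.0 [ 0.26670812 -0.56526293  0.23874831] [ 8.44598774e-01 -5.35399765e-01  4.73179262e-05  2.61550260e-05]
[0.32653478 0.03035555 1.10303513]
[-0.00324931  0.82172026  0.62288463]
```

Run:
```python
from h import *
a=cv2.imread('pics/top0.png');b=cv2.imread('pics/side0.png')
cv2.imwrite('pics/topc.png',cv2.resize(a[100:290,90:430],None,fx=2.3,fy=2.3,interpolation=cv2.INTER_CUBIC))
cv2.imwrite('pics/sidec.png',cv2.resize(b[140:300,150:350],None,fx=3.5,fy=3.5,interpolation=cv2.INTER_CUBIC))
```

```text
(no output)
```

View pics/topc.png

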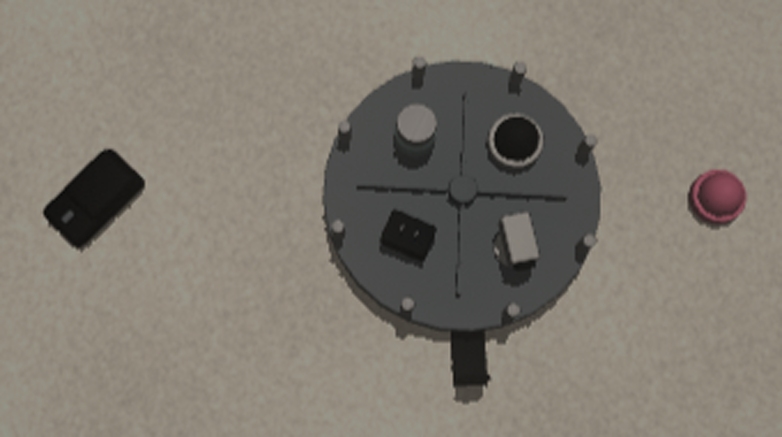

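View pics/sidec.png

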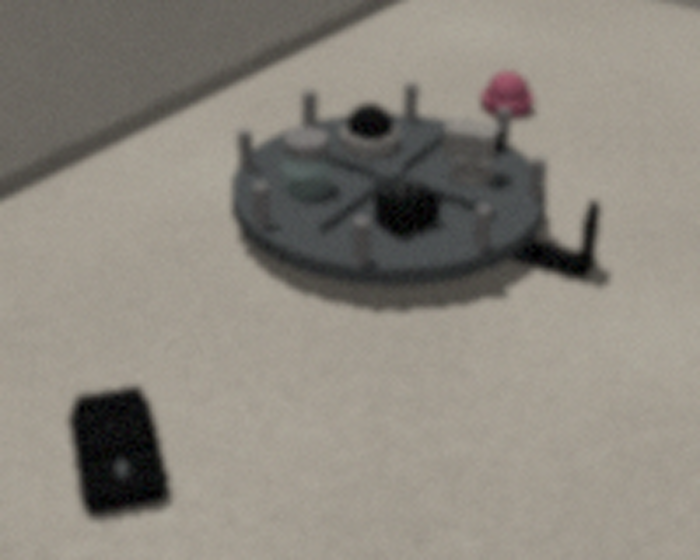

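View pics/top0.png

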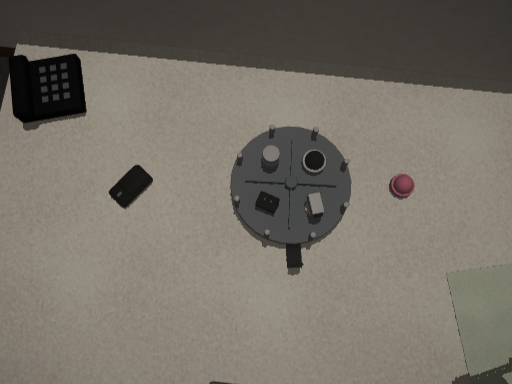

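The dome camera candidates in the top view are (314,160), white foot with dark dome on the tray, and (402,185), pink and on the desk. I choose (314,160). The black blobs at (267,203) and (131,186) are the adaptor and the mouse. The pointer is at about (294,256).

```bash
cat >> h.py <<'E'
def ell(cam='top'):
    d=r.cut_out('tray',cam)[0]
    m=d['pixels'].astype(np.uint8); c,_=cv2.findContours(m,0,2); c=cv2.convexHull(max(c,key=cv2.contourArea))
    P=np.array([ray(cam,u,v,0.04)[:2] for u,v in c[:,0,:]+0.0])
    from scipy.optimize import least_squares
    s=least_squares(lambda p:np.hypot(*(P-p[:2]).T)-0.15,P.mean(0),loss='soft_l1',f_scale=.002)
    return s.x,np.abs(s.fun).mean()
E
python3 - <<'E'
from h import *
a=r.snapshot('top')
print(ell())
c=ell()[0]
# posts tops z=.08 (cols,rows in full image from crop/2.3)
for u,v in[(418,63),(519,68),(591,141),(589,239),(514,309),(407,302),(337,226),(344,127)]:
    p=ray('top',90+u/2.3,100+v/2.3,.08)[:2]-c; print('post',np.hypot(*p).round(4),np.degrees(np.arctan2(p[1],p[0])).round(1))
for n,u,v,z in[('hub',463,187,.05),('dome',516,138,.075),('ptr base',470,383,.0),('jar',416,122,.095),('tongue L',451,385,0),('tongue R',488,385,0)]:
    q=ray('top',90+u/2.3,100+v/2.3,z)[:2]; p=q-c;print(n,q,np.hypot(*p).round(4),np.degrees(np.arctan2(p[1],p[0])).round(1))
cv2.imwrite('pics/dome.png',cv2.resize(a[120:270,225:360][:,:,::-1],None,fx=4,fy=4,interpolation=cv2.INTER_CUBIC))
E
```

```text
(array([ 0.5908775 , -0.03847361]), np.float64(0.0016854806915353774))
post 0.1376 26.5
post 0.1376 -19.3
post 0.1399 -65.4
post 0.1404 -109.1
post 0.1412 -153.7
post 0.1397 161.0
post 0.1401 116.4
post 0.1382 71.6
hub [ 0.59209301 -0.03962834] 0.0017 -43.5
dome [ 0.64495683 -0.08814392] 0.0734 -42.6
ptr base [ 0.39016209 -0.07140482] 0.2034 -170.7
jar [0.64398121 0.01835418] 0.0778 46.9
tongue L [ 0.38567753 -0.05136571] 0.2056 -176.4
tongue R [ 0.3902967  -0.09078131] 0.2073 -165.4
```

View pics/dome.png

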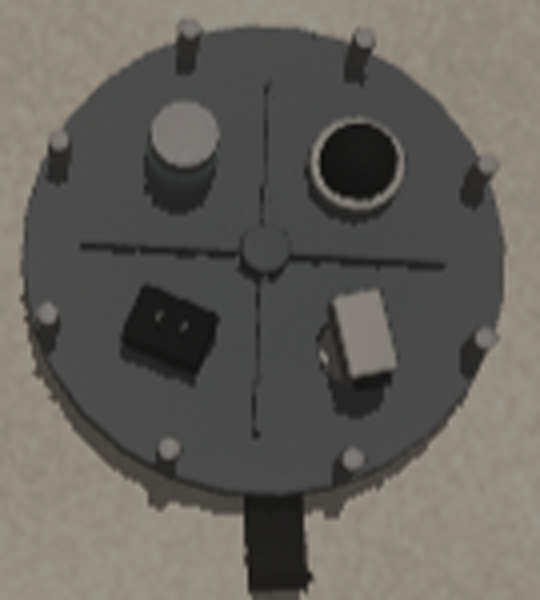

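Run:
```python
from h import *
c=np.array([.5915,-.039])
def o(n,q):
    p=q[:2]-c;print(n,q[:2].round(4),np.hypot(*p).round(4),np.degrees(np.arctan2(p[1],p[0])).round(1))
b=cv2.imread('pics/side0.png');cv2.imwrite('pics/ptr.png',cv2.resize(b[185:230,290:335],None,fx=12,fy=12,interpolation=cv2.INTER_CUBIC))
a=cv2.imread('pics/top0.png');cv2.imwrite('pics/ptrt.png',cv2.resize(a[235:275,275:315],None,fx=12,fy=12,interpolation=cv2.INTER_CUBIC)*2)
o('side tip',ray('side',320,198.6,.075))
for z in(0,.01): o('tongue@edge',ray('top',225+274/4,120+505/4,z))
for an in(-175,-172,-170,-168):
    t=c+.2*np.array([np.cos(np.radians(an)),np.sin(np.radians(an))]);print(an,proj('side',[*t,.075]),proj('side',[*t,.0]),proj('top',[*t,.075]),proj('top',[*t,0]))
```

```text
side tip [ 0.3851 -0.0629] 0.2078 -173.4
tongue@edge [ 0.4396 -0.0645] 0.154 -170.5
tongue@edge [ 0.4386 -0.0637] 0.1549 -170.8
-175 [316.89387012 198.72783648] [314.5287691  219.34671235] [291.13319009 263.30921069] [288.39282573 264.95486631]
-172 [318.13000196 197.24728734] [315.74143962 217.76973693] [295.67908387 263.32377458] [292.63254136 264.96852815]
-170 [318.84976284 196.24758026] [316.44936784 216.70464546] [298.70464052 263.20001143] [295.4544867  264.85305597]
-168 [319.48623341 195.23962025] [317.07698407 215.63053184] [301.72134981 262.9696538 ] [298.26834707 264.63808923]
```

View pics/ptr.png

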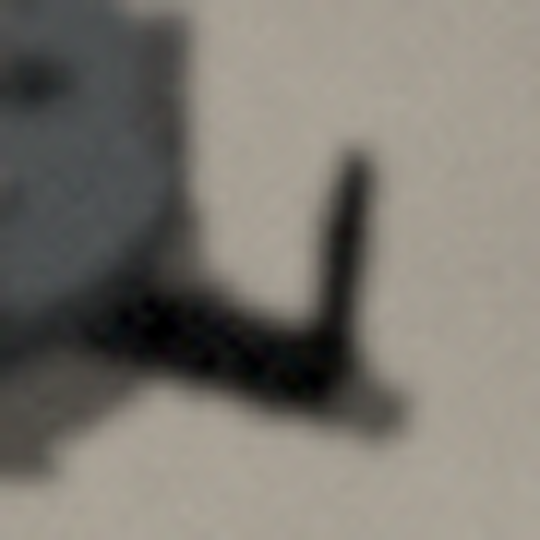

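View pics/ptrt.png

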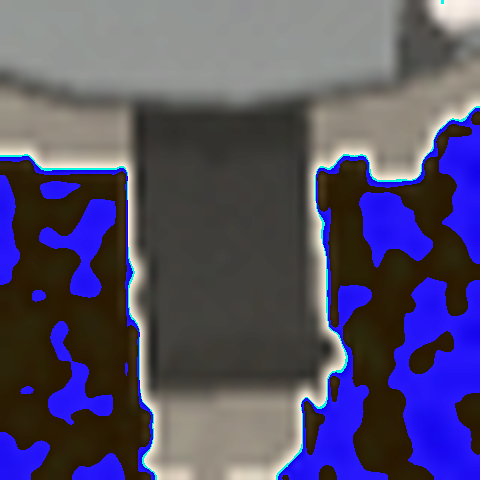

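Run:
```python
from h import *
c=np.array([.5915,-.039])
for an in(-174,-173,-172,-171,-170,-169):
    e=np.array([np.cos(np.radians(an)),np.sin(np.radians(an))]);n=np.array([-e[1],e[0]])
    f=lambda rr,w,z:((proj('top',[*(c+rr*e+w*n),z])-[275,235]+.5)*12).round().astype(int)
    print(an,'mid',f(.16,0,.005),f(.2,0,.005),'bladebase',f(.2,-.015,.01),f(.2,.015,.01),'bladeup',f(.2,-.015,.05),f(.2,.015,.05),'tip',f(.2,0,.075),'side',((proj('side',[*(c+.2*e),.075])-[290,185]+.5)*12).round())
```

```text
-174 mid [184 169] [186 365] bladebase [114 362] [262 364] bladeup [130 352] [282 354] tip [218 346] side [334. 165.]
-173 mid [198 169] [203 365] bladebase [132 364] [279 363] bladeup [147 353] [300 353] tip [236 346] side [339. 159.]
-172 mid [212 169] [220 364] bladebase [149 365] [296 361] bladeup [165 355] [318 351] tip [254 346] side [344. 153.]
-171 mid [225 168] [237 364] bladebase [166 366] [313 360] bladeup [183 355] [335 349] tip [272 345] side [348. 147.]
-170 mid [239 168] [254 363] bladebase [183 366] [330 357] bladeup [201 356] [353 347] tip [290 344] side [352. 141.]
-169 mid [252 167] [271 362] bladebase [200 366] [347 355] bladeup [219 356] [370 344] tip [309 343] side [356. 135.]
```

```bash
python3 -m jog '[[0,0,0,-0.0224,0.5],[0,0,0,-0.0224,1],[0,0,0,-0.0224,1],[0,0,0,-0.0224,1],[0,0,0,-0.0224,1],[0,0,0,-0.0224,1],[0,0,0,-0.0224,1],[0,0,0,-0.0224,1],[0,0,0,-0.0224,1],[0,0,0,-0.0224,1],[0,0,0,-0.0224,1],[0,0,0,-0.0224,1],[0,0,0,-0.0224,1],[0,0,0,-0.0224,1],[0,0,0,0,1]]' 30
python3 - <<'E'
from h import *
from scipy.spatial.transform import Rotation as Ro
s=r.get_state();M=Ro.from_quat(s['eef_rot']).as_matrix();print(M.round(3),s['q'].round(2),s['opening'])
c=np.array([.5915,-.039]);a=np.radians(-42)
t=np.array([*(c+.142*np.array([np.cos(a),np.sin(a)])),.24])
print(t,M.T@(t-s['tool_pos']))
E
```

```text
clock: 2.65
tool_pos: [0.2664, -0.5654, 0.2385]
eef_rot: [0.913, 0.408, 0.0, -0.0]
contact_force: [0.0, -0.9, 0.0]
opening: 0.005
[[ 0.667  0.745  0.   ]
 [ 0.745 -0.667  0.   ]
 [ 0.    -0.    -1.   ]] [ 1.45  0.77 -0.74  1.55  0.58  1.05  1.39] 0.004502330809377064
[ 0.69702657 -0.13401655  0.24      ] [ 0.60866911  0.03291871 -0.00123396]
```

```bash
python3 -m jog '[[0.04,0.002,0,0,1],[0.04,0.002,0,0,1],[0.04,0.002,0,0,1],[0.04,0.002,0,0,1],[0.04,0.002,0,0,1],[0.04,0.002,0,0,1],[0.04,0.002,0,0,1],[0.04,0.002,0,0,1],[0.04,0.002,0,0,1],[0.04,0.002,0,0,1],[0.04,0.002,0,0,1],[0.04,0.002,0,0,1],[0.04,0.002,0,0,1],[0.04,0.002,0,0,1],[0.04,0.003,0,0,1],[0.009,0.002,0,0,1],[0,0,0,0,1],[0,0,0,0,1]]'
python3 - <<'E'
from h import *
from scipy.spatial.transform import Rotation as Ro
s=r.get_state();M=Ro.from_quat(s['eef_rot']).as_matrix();print(M.round(3),s['q'].round(2))
c=np.array([.5915,-.039]);a=np.radians(-42)
t=np.array([*(c+.142*np.array([np.cos(a),np.sin(a)])),.06])
print(t,M.T@(t-s['tool_pos']));snap('top','t1.png');snap('side','s1.png')
E
```

```text
clock: 4.45
tool_pos: [0.6968, -0.1354, 0.2384]
eef_rot: [0.914, 0.407, -0.001, 0.001]
contact_force: [-1.3, -1.3, -0.6]
opening: 0.005
[[ 0.669  0.743 -0.001]
 [ 0.743 -0.669 -0.002]
 [-0.002  0.    -1.   ]] [ 0.42  0.88 -0.66  1.25  0.54  1.19  0.57]
[ 0.69702657 -0.13401655  0.06      ] [ 0.00159265 -0.00081702  0.17843199]
```

View pics/t1.png

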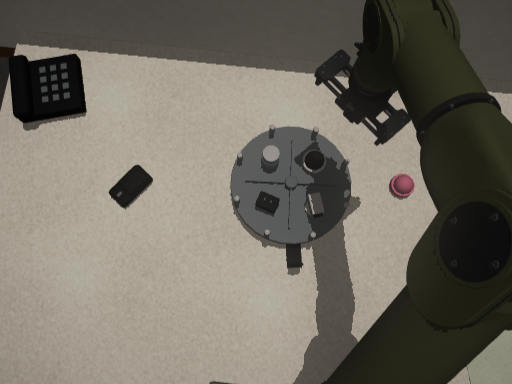

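```bash
python3 -m jog '[[0.001,0,0.02,0,1],[0,0,0.02,0,1],[0,0,0.02,0,1],[0,0,0.02,0,1],[0,0,0.02,0,1],[0,0,0.015,0,1],[0,0,0,0,1]]'
python3 - <<'E'
from h import *
snap('top','t2.png');im=snap('side','s2.png')
b=im[130:310,140:370][:,:,::-1];cv2.imwrite('pics/s2c.png',cv2.resize(b,None,fx=3.2,fy=3.2,interpolation=cv2.INTER_CUBIC))
E
```

```text
clock: 5.25
tool_pos: [0.6962, -0.1345, 0.1215]
eef_rot: [0.913, 0.407, -0.002, -0.001]
contact_force: [-1.1, 0.1, -0.3]
opening: 0.003
```

View pics/s2c.png

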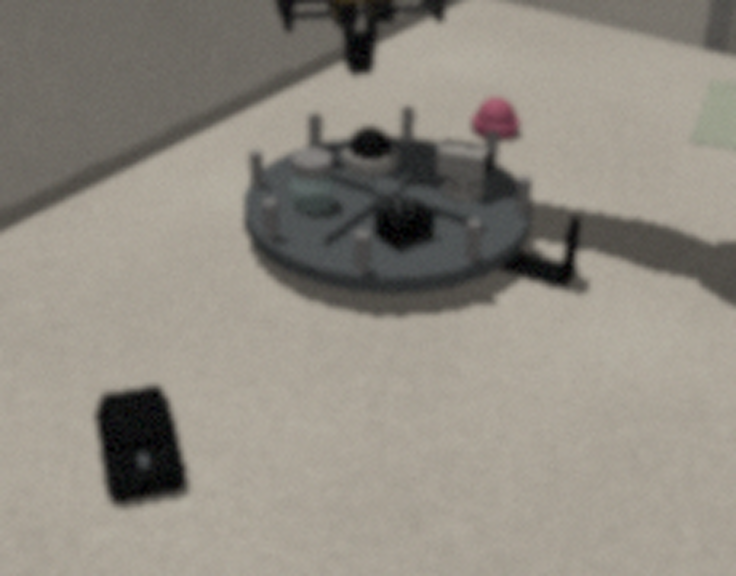

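View pics/t2.png

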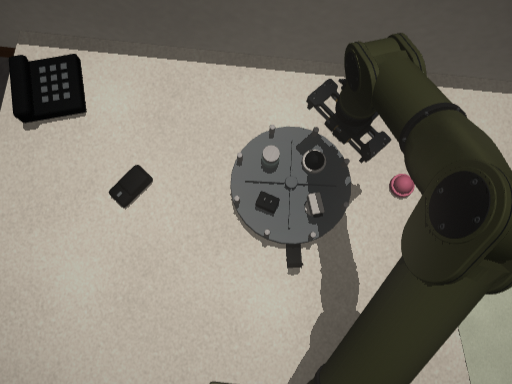

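```bash
python3 -m jog '[[0,0,0.015,0,1],[0,0,0.015,0,1],[0,0,0.015,0,1],[0,0,0.015,0,1],[0,0,0,0,1],[0,0,0,0,1]]'
python3 - <<'E'
from h import *
im=snap('side','s3.png')
b=im[130:230,200:340][:,:,::-1];cv2.imwrite('pics/s3c.png',cv2.resize(b,None,fx=5,fy=5,interpolation=cv2.INTER_CUBIC))
c=np.array([.5915,-.039]);p=np.array(r.get_state()['tool_pos'])[:2]-c;print(np.hypot(*p),np.degrees(np.arctan2(p[1],p[0])))
E
```

```text
clock: 5.95
tool_pos: [0.698, -0.1327, 0.0631]
eef_rot: [0.913, 0.408, -0.0, -0.0]
contact_force: [-0.3, -0.4, 0.6]
opening: 0.006
0.14225725612102533 -41.18096622053942
```

View pics/s3c.png

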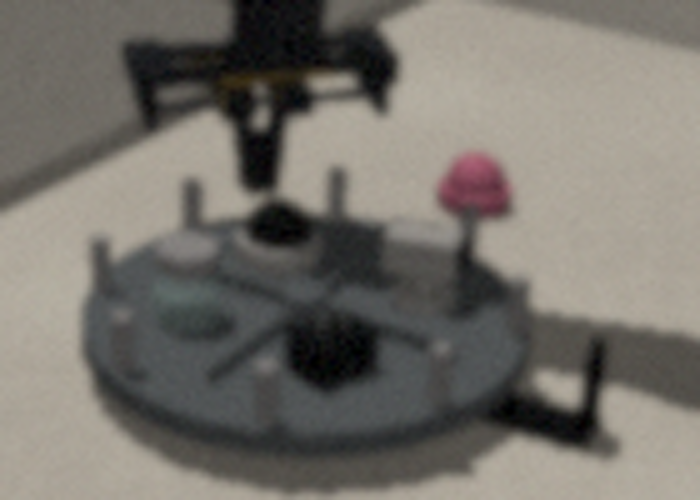

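```bash
cat > chk.py <<'E'
from h import *
import sys
from scipy.spatial.transform import Rotation as Ro
s=r.get_state()
c=np.array([.5915,-.039]);p=np.array(s['tool_pos'])[:2]-c;x=Ro.from_quat(s['eef_rot']).as_matrix()[:,0]
print('r',np.hypot(*p).round(4),'ang',np.degrees(np.arctan2(p[1],p[0])).round(1),'xdir',np.degrees(np.arctan2(x[1],x[0])).round(1),'q',s['q'].round(2))
im=snap('top',sys.argv[1]+'t.png');j=snap('side',sys.argv[1]+'s.png')
o=np.hstack([cv2.resize(im[110:280,220:370],None,fx=2.6,fy=2.6,interpolation=cv2.INTER_CUBIC),cv2.resize(j[130:260,210:340],(390,442),interpolation=cv2.INTER_CUBIC)[:442]])
o=cv2.convertScaleAbs(o[:,:,::-1],alpha=1.5);cv2.imwrite('pics/'+sys.argv[1]+'.png',o)
E
python3 -m jog '[[-0.005,-0.0001,0,0.0056,1],[-0.005,-0.0001,0,0.0056,1],[-0.005,-0.0001,0,0.0056,1],[-0.005,-0.0001,0,0.0056,1],[-0.005,-0.0001,0,0.0056,1],[-0.005,-0.0001,0,0.0056,1],[-0.005,-0.0001,0,0.0056,1],[-0.005,-0.0001,0,0.0056,1],[-0.005,-0.0001,0,0.0056,1],[-0.005,-0.0001,0,0.0056,1],[-0.005,-0.0001,0,0.0056,1],[-0.005,-0.0001,0,0.0056,1]]'
python3 chk.py a
```

```text
clock: 7.2
tool_pos: [0.65, -0.1683, 0.0639]
eef_rot: [0.979, 0.206, 0.0, 0.0]
contact_force: [2.8, -0.3, -0.7]
opening: 0.003
r 0.1419 ang -65.7 xdir 23.8 q [ 0.42  1.   -0.47  1.52  0.59  0.76  0.12]
```

View pics/a.png

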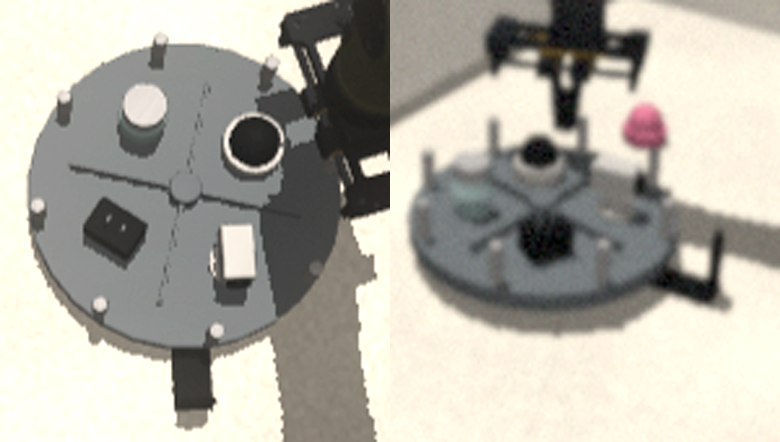

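Contact is gentle at about 3 N, and the tray has turned roughly 11° clockwise with the dome camera at (255,140) in the crop. I'll continue along the arc.

```bash
python3 -m jog '[[-0.005,-0.0001,0,0.0056,1],[-0.005,-0.0001,0,0.0056,1],[-0.005,-0.0001,0,0.0056,1],[-0.005,-0.0001,0,0.0056,1],[-0.005,-0.0001,0,0.0056,1],[-0.005,-0.0001,0,0.0056,1],[-0.005,-0.0001,0,0.0056,1],[-0.005,-0.0001,0,0.0056,1],[-0.005,-0.0001,0,0.0056,1],[-0.005,-0.0001,0,0.0056,1],[-0.005,-0.0001,0,0.0056,1],[-0.005,-0.0001,0,0.0056,1],[-0.005,-0.0001,0,0.0056,1],[-0.005,-0.0001,0,0.0056,1],[-0.005,-0.0001,0,0.0056,1],[-0.005,-0.0001,0,0.0056,1],[-0.005,-0.0001,0,0.0056,1],[-0.005,-0.0001,0,0.0056,1],[-0.005,-0.0001,0,0.0056,1],[-0.005,-0.0001,0,0.0056,1]]'
python3 chk.py b
```

```text
clock: 9.3
tool_pos: [0.5517, -0.174, 0.0637]
eef_rot: [0.99, -0.144, -0.0, 0.0]
contact_force: [1.2, -2.4, -0.2]
opening: 0.006
r 0.1408 ang -106.4 xdir -16.5 q [ 0.37  0.89 -0.24  1.83  0.42  0.47 -0.46]
```

View pics/b.png

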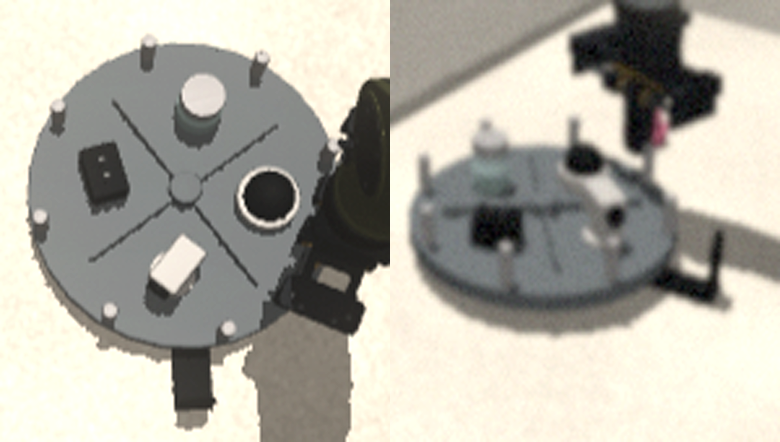

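```bash
python3 -m jog '[[-0.005,-0.0001,0,0.0056,1],[-0.005,-0.0001,0,0.0056,1],[-0.005,-0.0001,0,0.0056,1],[-0.005,-0.0001,0,0.0056,1],[-0.005,-0.0001,0,0.0056,1],[-0.005,-0.0001,0,0.0056,1],[-0.005,-0.0001,0,0.0056,1],[-0.005,-0.0001,0,0.0056,1],[-0.005,-0.0001,0,0.0056,1],[-0.005,-0.0001,0,0.0056,1],[-0.005,-0.0001,0,0.0056,1],[-0.005,-0.0001,0,0.0056,1],[-0.005,-0.0001,0,0.0056,1],[-0.005,-0.0001,0,0.0056,1],[-0.005,-0.0001,0,0.0056,1]]'
python3 chk.py c
```

```text
clock: 10.9
tool_pos: [0.4886, -0.135, 0.0637]
eef_rot: [0.918, -0.397, -0.0, 0.0]
contact_force: [0.4, -2.7, 1.2]
opening: 0.003
r 0.1407 ang -137.0 xdir -46.8 q [ 0.22  0.84 -0.07  2.05  0.22  0.26 -0.85]
```

View pics/c.png

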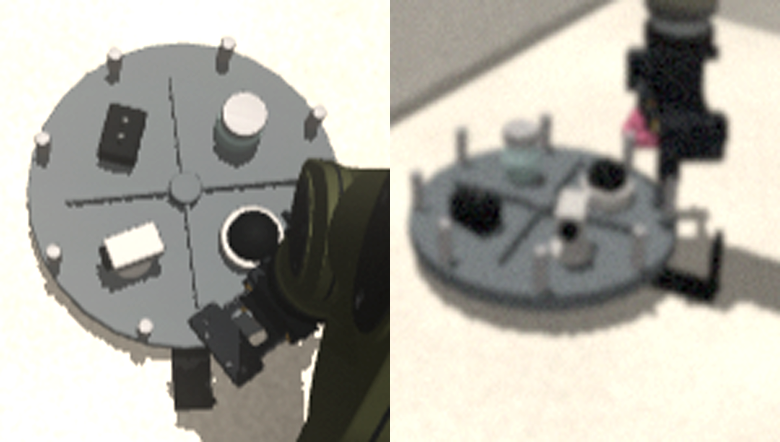

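```bash
python3 -m jog '[[-0.005,-0.0001,0,0.0056,1],[-0.005,-0.0001,0,0.0056,1],[-0.005,-0.0001,0,0.0056,1],[-0.005,-0.0001,0,0.0056,1],[-0.005,-0.0001,0,0.0056,1],[-0.005,-0.0001,0,0.0056,1],[-0.005,-0.0001,0,0.0056,1],[-0.005,-0.0001,0,0.0056,1],[-0.005,-0.0001,0,0.0056,1],[-0.005,-0.0001,0,0.0056,1],[-0.005,-0.0001,0,0.0056,1],[-0.005,-0.0001,0,0.0056,1],[-0.005,-0.0001,0,0.0056,1],[-0.005,-0.0001,0,0.0056,1]]'
python3 chk.py d
```

```text
clock: 12.4
tool_pos: [0.4552, -0.0743, 0.0637]
eef_rot: [0.793, -0.609, 0.0, 0.0]
contact_force: [1.1, -1.9, -1.3]
opening: 0.004
r 0.1408 ang -165.5 xdir -75.0 q [ 0.05  0.82  0.01  2.19 -0.06  0.14 -1.19]
```

View pics/d.png

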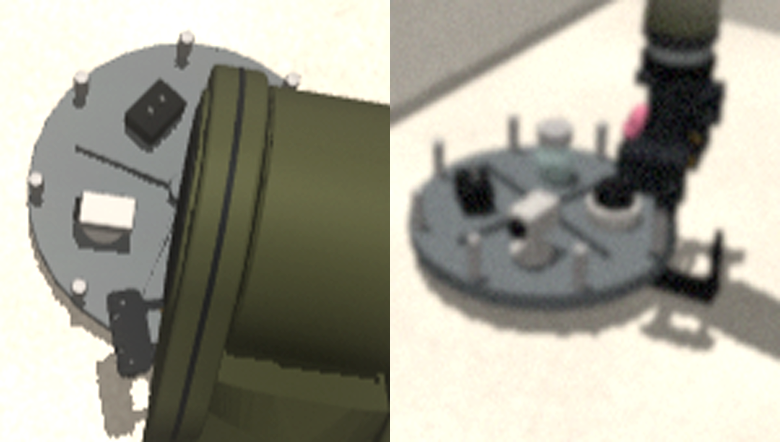

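```bash
cat > ph.py <<'E'
from h import *
c=np.array([.5915,-.039])
def ph(L,x0,y0,f):
    A=[]
    for u,v in L:
        p=ray('top',x0+u/f,y0+v/f,.08)[:2]-c;A.append(np.degrees(np.arctan2(p[1],p[0])))
    A=np.array(A);z=np.exp(1j*np.radians(A*8)).mean();return np.degrees(np.angle(z))/8,A.round(1)
E
python3 - <<'E'
from ph import *
print(ph([(418,63),(519,68),(591,141),(589,239),(514,309),(407,302),(337,226),(344,127)],90,100,2.3))
print(ph([(78,286),(36,178),(80,78),(186,37),(292,78)],220,110,2.6))
# dome initial with ring
m=[d for d in [1]]
a=cv2.imread('pics/top0.png')
for z,(u,v) in((.058,(358,165)),(.075,(358,160))):
    p=ray('top',225+u/4,120+v/4,z)[:2]-c;print(np.hypot(*p),np.degrees(np.arctan2(p[1],p[0])))
E
```

```text
(np.float64(-18.995985600740994), array([  26.9,  -19.2,  -65.5, -109.4, -154. ,  160.9,  116.6,   71.9]))
(np.float64(6.451786608699304), array([141.5,  96.5,  52.3,   6.2, -39.2]))
0.07594687510219303 -42.95335925340337
0.0728925421661881 -42.78172383557427
```

```bash
python3 -m jog '[[-0.005,-0.0001,0,0.0056,1],[-0.005,-0.0001,0,0.0056,1],[-0.005,-0.0001,0,0.0056,1],[-0.005,-0.0001,0,0.0056,1],[-0.005,-0.0001,0,0.0056,1],[-0.005,-0.0001,0,0.0056,1],[-0.005,-0.0001,0,0.0056,1],[-0.0025,0,0,0.0028,1],[-0.0025,0,0,0.0028,1],[-0.0025,0,0,0.0028,1],[-0.0025,0,0,0.0028,1],[0,0,0,0,1],[0,0,0,0,1]]'
python3 chk.py e
```

```text
clock: 13.8
tool_pos: [0.4506, -0.0297, 0.0637]
eef_rot: [-0.689, 0.725, 0.0, 0.0]
contact_force: [-0.6, -0.4, -0.3]
opening: 0.007
r 0.1412 ang 176.2 xdir -92.9 q [-0.06  0.82  0.04  2.21 -0.26  0.11 -1.4 ]
```

View pics/e.png

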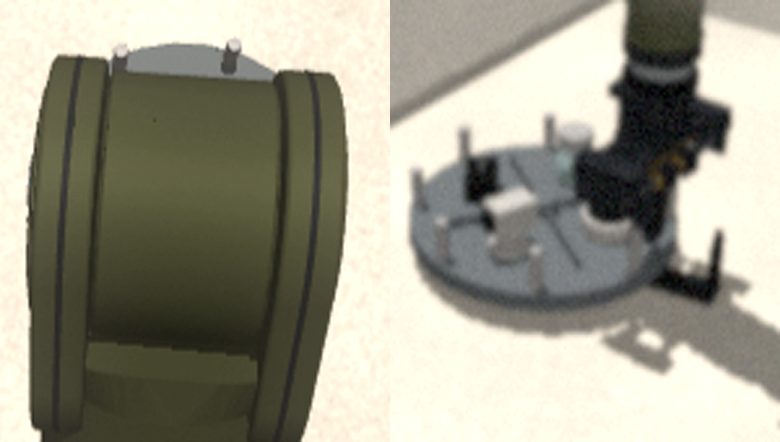

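```bash
python3 -m jog '[[0.005,0,0,0,1],[0.005,0,0,0,1],[0.005,0,0,0,1],[0,0,-0.01,0,1],[0,0,-0.02,0,1],[0,0,-0.025,0,1],[0,0,-0.025,0,1],[0,0,-0.025,0,1],[0,0,-0.025,0,1],[0,0,-0.02,0,1],[0,0,0,0,1]]'
python3 chk.py f
```

```text
clock: 15.0
tool_pos: [0.451, -0.0452, 0.2164]
eef_rot: [-0.688, 0.725, -0.002, 0.002]
contact_force: [0.0, -0.6, 0.2]
opening: 0.005
r 0.1406 ang -177.5 xdir -93.0 q [-0.13  0.52  0.19  2.11 -0.19  0.53 -1.42]
```

View pics/f.png

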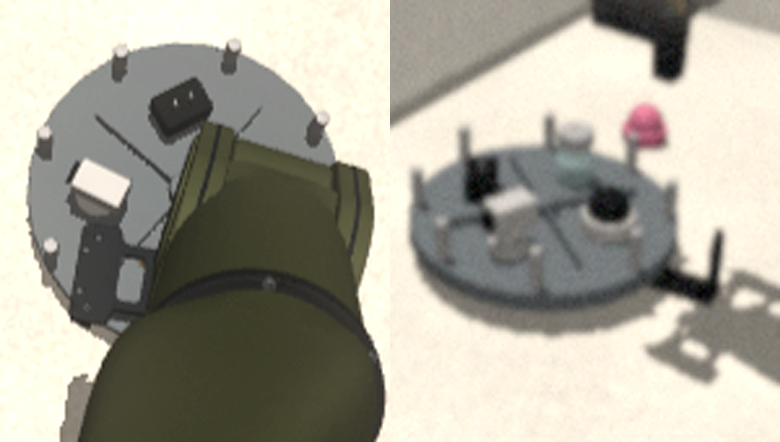

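Clear of the tray. I'll move to the robot's right to free the top view.

```bash
python3 -m jog '[[0.02,0,-0.01,0,1],[0.035,0,0,0,1],[0.035,0,0,0,1],[0.035,0,0,0,1],[0.035,0,0,0,1],[0.035,0,0,0,1],[0.035,0,0,0,1],[0.035,0,0,0,1],[0.035,0,0,0,1],[0.035,0,0,0,1],[0.035,0,0,0,1],[0.035,0,0,0,1],[0.035,0,0,0,1],[0,0,0,0,1],[0,0,0,0,1]]'
python3 chk.py g
python3 - <<'E'
from h import *
r.snapshot('top');print(ell())
for n in('dome_camera','tray'):
    for d in r.cut_out(n,'top')[:3]: 
        ys,xs=np.where(d['pixels']);print(n,d['score'],d['rect'],xs.mean(),ys.mean())
E
```

```text
clock: 16.6
tool_pos: [0.4259, -0.4842, 0.2219]
eef_rot: [-0.688, 0.726, 0.002, 0.0]
contact_force: [0.3, 0.5, 0.4]
opening: 0.005
r 0.475 ang -110.4 xdir -93.1 q [ 0.71  0.74  0.13  1.53 -0.11  0.89 -0.75]
(array([ 0.58975765, -0.0393625 ]), np.float64(0.0018935701993301973))
dome_camera 0.68 [284.4, 199.4, 308.1, 227.5] 293.67935871743487 213.07615230460922
dome_camera 0.63 [386.0, 172.6, 414.2, 195.3] 401.218487394958 185.52731092436974
tray 0.9 [231.2, 124.2, 348.6, 244.6] 290.49764865712194 185.2826836660048
```

View pics/g.png

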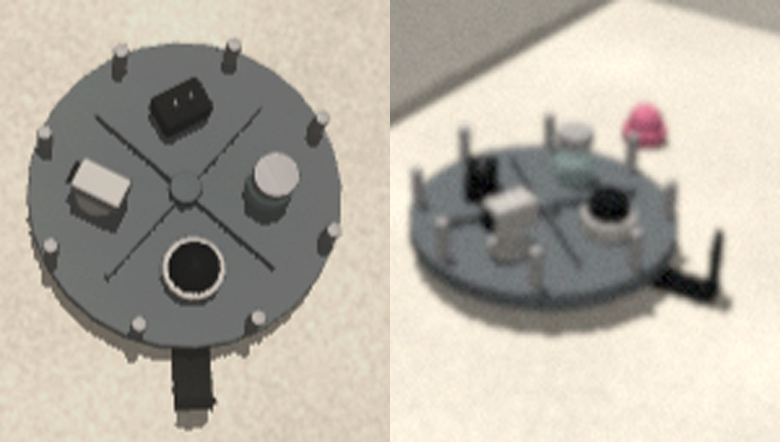

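Run:
```python
from ph import *
print(ph([(121,50),(234,46),(320,118),(334,231),(258,318),(138,325),(51,244),(44,133)],220,110,2.6))
a=np.radians(-171)
for c in(np.array([.5915,-.039]),np.array([.5898,-.0394])):
  f=c+.08*np.array([np.cos(a),np.sin(a)])
  for n,u,v,z in(('ring',220+193.5/2.6,110+268.5/2.6,.058),('dome',220+193.5/2.6,110+266/2.6,.073),('hub',220+187/2.6,110+188/2.6,.05)):
    q=ray('top',u,v,z)[:2];p=q-c;print(n,q.round(4),np.hypot(*p).round(4),np.degrees(np.arctan2(p[1],p[0])).round(1),'err',(q-f).round(4))
f3=[*f,.058];print(proj('top',f3))
# side view of dome
for d in r.cut_out('dome_camera','side')[:2]:
    ys,xs=np.where(d['pixels']);print(d['score'],d['rect'],ray('side',xs.mean(),ys.mean(),.062))
```

```text
(np.float64(-12.789036117801755), array([  32.5,  -13.1,  -58.5, -103.9, -148.2,  167.5,  122.8,   78.6]))
ring [ 0.5125 -0.0542] 0.0805 -169.1 err [ 0.     -0.0027]
dome [ 0.5121 -0.0527] 0.0806 -170.2 err [-0.0004 -0.0012]
hub [ 0.5898 -0.0414] 0.003 -126.3 err [0.0773 0.0101]
ring [ 0.5125 -0.0542] 0.0787 -169.2 err [ 0.0017 -0.0023]
dome [ 0.5121 -0.0527] 0.0788 -170.3 err [ 0.0013 -0.0008]
hub [ 0.5898 -0.0414] 0.002 -91.4 err [0.079  0.0105]
[293.41979525 213.85889008]
0.56 [273.4, 186.6, 292.2, 201.1] [ 0.5081149  -0.04408237  0.062     ]
0.43 [290.1, 160.1, 302.7, 175.4] [ 0.57406071 -0.23610518  0.062     ]
```

```bash
python3 -c "
from plant import r
print(r.finish_job(),r.get_state()['clock'])"
```

```text
the job is handed in; nothing more can be done
the job is handed in; nothing more can be done
```

I turned the carousel about 129° clockwise, pushing one post with the closed fingertips in a slow arc (about 0.05 m/s). The push force at the stops was about 3 N. I then backed off, lifted clear, moved to the robot's right and handed in the job at roughly 17 s.

**Top camera:** the dome camera's centre is about 1–3 mm from the spot behind the pointer and 79–81 mm from the axis. The post angles give the same result, with the dome at about -171.7° against the pointer at about -171°.

**Side camera:** this check was rougher and disagreed somewhat. It puts the dome about 8 mm away, probably because the height of the outline's centre is uncertain. That is still inside the 14 mm limit.

**Other things:** in the last pictures all four things stand upright in their quarters, and the arm touches nothing. I steered clear of the mouse throughout but did not re-measure its position at the end.

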